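# Jack a microscope head up to its height line and hold it

## Robot

A 6-joint arm with a two-finger parallel gripper is mounted at the origin on the work surface. World frame = base frame: x ahead of the robot, y to its left, z up, the work surface at z = 0. Lengths are in m, angles in rad, forces in N, time in s.
With the tool pointing down it reaches from about 0.35 to 0.85 m from the base axis. Payload 8.1 kg.
Tool frame: the origin (TCP) lies between the finger pads; the fingertips stand 17 mm ahead of it and the grasp point (between the pads) lies 2 mm behind it; z points along the fingers, y is the line along which they close (so a half turn about z gives the same grasp; the last joint's range is limited). The gripper opens to 93 mm and grips with 3 to 60 N. Pads are 15 mm wide; open, the fingers measure 128 mm over their backs; the gripper's body (75 mm by 188 mm) begins 65 mm behind the grasp point.
Start: joints at [1.028, 0.13, 1.488, -0, 1.523, -0.085], TCP at [0.265, 0.538, 0.236] pointing down, gripper open.
Joint ranges: [-2.96, 2.96], [-0.89, 2.26], [0.02, 2.5], [-1.34, 4.48], [0, 2.73], [-2.66, 2.66]. Speed limits (rad/s): [2.39, 2.39, 2.79, 3.14, 3.14, 3.14].

## Interface

Orientations are given as a unit quaternion [x, y, z, w].
In Python, from rig import arm gives the robot as it stands.
- The arm moves only by the tool tcp_steps, called after "Emit:" in YAML: its name, and indented under it one key for each argument. Schema: {"type":"object","properties":{"steps":{"type":"string"},"squeeze":{"type":"number"},"only":{"type":"string"},"quiet":{"type":"boolean"},"lines":{"type":"string"}},"required":["steps"],"additionalProperties":false}. steps is a string of 1 to 20 rows, one to a line, with the numbers parted by commas; each row has 7 numbers: the opening from 0.0 (shut) to 1.0 (fully open), then dx, dy, dz in units of 25 mm, then a rotation vector rx, ry, rz in units of 0.2 rad; each row is the pose to reach, as a shift and turn from the pose commanded when the call began, along the tool's axes at that moment; what a row does not reach only later rows make up. A row lasts 1/10 s, in which the tool goes at most 0.05 m and 0.15 rad, less where a joint would pass 70% of its speed; a pose out of reach is approached as far as the arm can. The fingers move at their own pace and stop on an object; squeeze is the grip in N (left out, the last holds). Time passes only in rows, so rows that do not move let the fingers close. The tool returns the time, the measured TCP pose, the force, the opening and the grip force at its end. only (a regular expression) keeps the lines of the reply that match it, lines (a string "A,B") keeps lines A to B, and quiet returns only ok. Input that does not fit is refused with a message, and nothing moves.
- arm.get_state(): the state, without advancing time (a new reading comes with each control period).
- arm.capture(name): name is "scene" or "top" or "wrist"; returns the picture (420x560x3 uint8, red, green, blue); there is no depth.
- arm.camera_model(name): a dict with "fx", "fy", "cx", "cy" (pixels), "dist" ([k1, k2, p1, p2, k3] as OpenCV has them; the pictures are not rectified), "R" (3x3) and "t" (3): a world point X has camera coordinates R X + t. Camera axes: x right, y down, z forward; pixel columns grow to the right and rows downward; lengths in m; the calibration is good to about 2 mm. A picture is of the moment at which its call begins: read the wrist's pose just before it. camera_model takes no time and is no camera call; for the wrist camera it gives the pose at the moment of the call.
- arm.hand_in(): hands the job in; it is judged then, once.
The state is a dict: "clock": time; "joint_pos": joint angles; "dq": joint speeds; "joint_efforts": joint torques, N m; "eef_pos": TCP position; "tool_rot": TCP orientation; "contact_force": force on the tool from outside, world axes, zero at the start; "wrist_torque": the same for the moment, N m; "width": opening from 0.0 (shut) to 1.0 (fully open); "finger_force": force on a finger pad.
Only numpy, scipy, OpenCV 4.12 (cv2) and the standard library are available. Lean on these libraries where they do the work, as an engineer would, in place of code of your own. Each camera call takes 0.05 s, during which the arm holds its last target. There are 200 camera calls.

## Task

Raise the microscope head to its new working height: stand the red hand-pump jack upright on the bench with its saddle centred under the marked yellow lift point, and pump the jack's handle until the saddle bears up against the lift point while the clamp is still tight. Only then swing the clamp lever over to free the sleeve, and pump on until the sleeve's top edge is level with the red line on the column; never let the head drop, and leave the other things on the bench alone. Finish still holding: the gripper keeps the pump handle pressed down, with the jack alone carrying the head.

Things in the scene. Friction and masses are not known exactly. Their poses are not given: they have to be found in the camera images.
- jack: Loose red hand-pump jack, 0.96 kg. Origin on the bench under the saddle's axis; +x runs from the handle end to the saddle, z up. Base plate x -227 to +35 mm, 64 wide, 8 thick. Upright cylinder 50 mm across at x = 0, to z = 92. Metal pump block x -105 to -65, 44 wide, z 8 to 86. Tank tube x -213 to -105, 42 across, top z = 52. Handle pivots at x = -85, z = 95, runs back (-x) and up over the tank.
- grip_block (a point): Gripping point in the jack's bare-metal pump block: jack x = -85, y = 0, z = 70 mm. The block is 44 mm wide (jack's y), 40 mm long, its top 16 mm higher; above it only the handle's fork (to z = 105 mm, 28 mm wide) and the rising handle, 12 mm thick there.
- saddle (a point): Centre of the top face of the jack's round saddle, 36 mm across, on a 26 mm steel ram; at z = 108 to 112 mm at the start (ram 0 to 4 mm up); it can rise to z = 150 mm. A flat steel guide strap (jack x = -60 mm, 26 wide, its top 14 mm lower than the saddle's) rises with it behind the cylinder.
- handle (a joint): Pump handle (rad): 0 at rest, 0.42 above level; 0.42 fully down, level. A spring brings it back up by itself. The tip takes 6 to 8 N unloaded, 10 to 12 N lifting the freed head; at 12 to 18 N, as against the tight clamp, it gives without lifting. It lifts the saddle 23 mm per rad, but the first 0 to 0.13 rad may be idle. Let up, the saddle settles 1 to 2 mm under load.
- handle_tip (a point): Point on the axis of the handle's black rubber grip, 22 mm thick, 150 mm from the pivot (15 mm before the centre of its round end; the grip reaches from 90 to 165 mm): press down here from above. At rest at jack x = -222, z = 156 mm; fully down at x = -235, z = 95 mm; it follows a circle about the pivot.
- lift_point (a point): The marked lift point: centre of the flat underside of a bare steel pad, 32 mm across, below a yellow disc (44 mm across, black ring on top, its top 26 mm above this point) at the end of the sleeve's short arm, 148 mm from the column's axis. 120.5 mm above the bench at the start. Moves up and down with the sleeve.
- column: Fixed upright steel column, 32 mm across and 346 mm tall, on a white round flange 90 mm across and 26 mm high bolted to the bench. Origin on its axis at the bench. Its x axis points away from the clamp lever; the lift point's arm lies towards its -y, at (-30, -145) mm, the microscope head towards its +y at (-10, 165) mm.
- sleeve (a joint): Height of the sleeve that carries the microscope head on the column (m), upwards positive; 0 at the start. The sleeve, head and arms move together, about 1.5 kg. The tight clamp holds it with some play: it sags 1 mm at first and the jack nudges it up 1 to 3 mm as the saddle comes to bear. Once freed it sinks at some 0.07 m/s until something carries it.
- sleeve_top (a point): Point on the column's axis at the height of the top edge of the white sleeve, a block 64 x 64 mm and 76 mm tall round the column.
- red_line: Red line painted round the column, 3 mm high, its upper edge 13 to 25 mm above the sleeve's top edge at the start. Origin on the column's axis at the line's upper edge.
- clamp (a joint): Angle of the clamp lever (rad): 0 tight, lever upright; 1.4 fully open, swung over to the column's +y side (to the left as seen from the robot's side). Tight at the start (0 to 0.1). The sleeve is free beyond about 0.4. It needs about 5 N at the knob and stays where it is put.
- clamp_tip (a point): Centre of the orange ball, 17 mm across, at the end of the black clamp lever, a 13 mm bar on the side of the sleeve away from column +x. It moves on a circle of 66 mm radius about clamp_hub.
- clamp_hub (a point): Centre of the circle on which clamp_tip swings, 81 mm from the column's axis on its -x side; the turning axis is the column's x axis. Moves up and down with the sleeve.
- board: Loose green circuit board, 100 x 80 mm, lying under the microscope head: leave alone.
- screwdriver: Loose yellow screwdriver, 200 mm long: leave alone.
- tray: Loose blue parts tray, 160 x 110 x 35 mm: leave alone.
- beaker: Loose empty glass beaker, 68 mm across, 90 mm tall: leave alone.
- flux: Loose white bottle with a green cap, 48 mm across, 110 mm tall: leave alone.
- spool: Loose metal spool, 54 mm across, 40 mm tall: leave alone.
- meter: Loose orange multimeter, 85 x 175 x 36 mm, lying flat: leave alone.
- ram (a joint): debug

How it is judged:
By the outcome, as a careful person would: the job done as asked, in the order asked, and still so for the second after the job is handed in, while the arm keeps its last pose, push and grip.
It also fails if it takes over 72 s, if anything falls off the work surface, if the arm or the gripper's body presses on something with over 40 N, if the wrist force passes 120 N, or if a joint passes its speed limit or range.

## Working session

There is one attempt and no reset: what is moved stays moved. The work goes in short steps, Python scripts to look and compute and a tool call to move; the robot and the scene stay as the last step left them, time stands still between calls to the robot, and variables do not carry over. Pictures are saved under pics/ and viewed, at most 10 in all, crops included, and the job is handed in when it is done.

```bash
ls; mkdir -p pics
```

Run:
```python
from rig import arm
import cv2,numpy as np
for n in ("scene","top"):
    im=arm.capture(n); cv2.imwrite(f"pics/{n}0.png",im[:,:,::-1])
    m=arm.camera_model(n); print(n,m)
s=arm.get_state(); print(s)
```

```text
pics
rig.py
scene {'fx': 411.94077782389456, 'fy': 411.94077782389456, 'cx': 279.8039400071587, 'cy': 210.19463821633542, 'dist': array([-0.11616422,  0.        ,  0.        ,  0.        ,  0.        ]), 'R': array([[-0.60988701,  0.79230847, -0.01688525],
       [ 0.55700811,  0.41341165, -0.72030047],
       [-0.56371961, -0.44870713, -0.69345665]]), 't': array([ 0.30744027, -0.18880496,  1.68726944])}
top {'fx': 425.94553546295947, 'fy': 425.94553546295947, 'cx': 277.48249153453804, 'cy': 205.67968397689475, 'dist': array([0.01461454, 0.        , 0.        , 0.        , 0.        ]), 'R': array([[ 0.01827142, -0.9997771 , -0.01057857],
       [-0.99665078, -0.01736877, -0.07990961],
       [ 0.07970806,  0.0120032 , -0.99674598]]), 't': array([0.00866769, 0.52871814, 1.3703541 ])}
{'clock': 0.1, 'joint_pos': array([ 1.02759293e+00,  1.31072696e-01,  1.48913093e+00, -4.43599622e-05,
        1.52300544e+00, -8.53526589e-02]), 'dq': array([ 0.00159874, -0.00255127, -0.00119519, -0.00084062, -0.00104064,
        0.00030866]), 'joint_efforts': array([ 1.32440869e-03, -5.61340892e+01, -4.93094337e+01,  7.70895160e-02,
        2.90613191e-02, -1.12565979e-04]), 'eef_pos': array([0.26493736, 0.53781359, 0.23472172]), 'tool_rot': array([ 2.26929938e-01,  9.73910750e-01, -7.75469102e-04, -2.28772234e-04]), 'contact_force': array([-0.00268766, -0.57057648,  0.18078661]), 'wrist_torque': array([ 0.00540456, -0.01192128,  0.03655936]), 'finger_force': 0.0, 'width': 1.0009857529925832}
```

View pics/scene0.png

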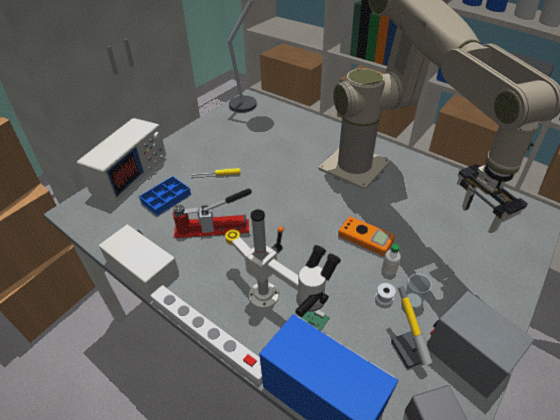

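View pics/top0.png

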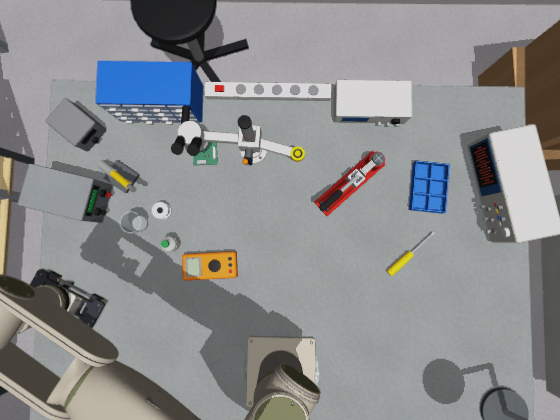

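Run:
```python
import cv2,numpy as np
a=cv2.imread("pics/top0.png")[105:225,230:400]; b=cv2.imread("pics/scene0.png")[170:310,160:345]
A=cv2.resize(a,(800,565),interpolation=cv2.INTER_CUBIC); cv2.imwrite("pics/c1.png",A)
B=cv2.resize(b,(790,598),interpolation=cv2.INTER_CUBIC); cv2.imwrite("pics/c2.png",B)
print(800/170,790/185)
```

```text
4.705882352941177 4.27027027027027
```

View pics/c1.png

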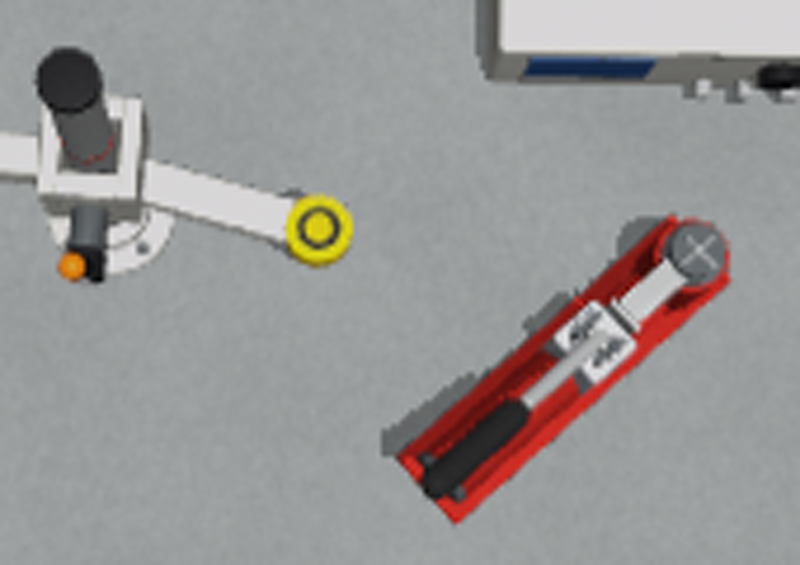

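View pics/c2.png

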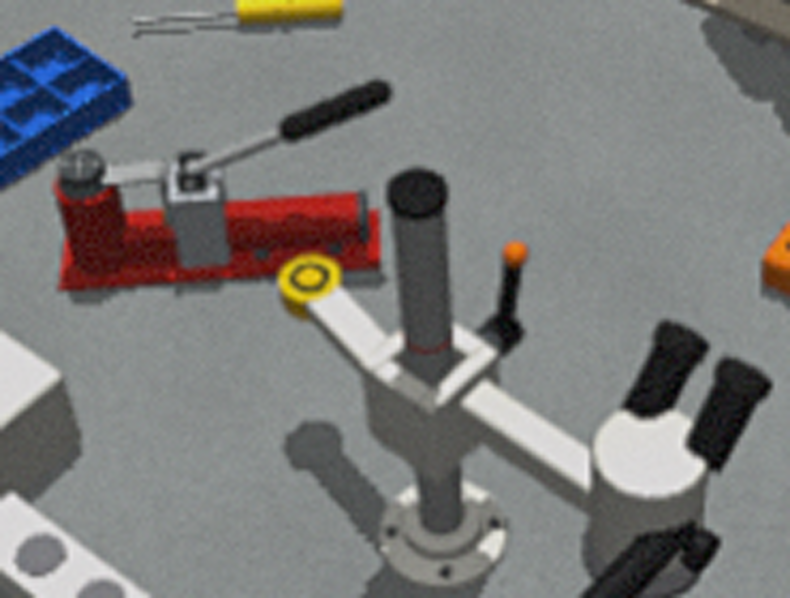

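Crops: top crop saddle (697,250), disc (320,229), column top (69,80), knob (72,266), base corners (457,522),(395,457); scene crop saddle (83,160), disc (310,277), column top (417,192), knob (515,252). The jack is upright. The red line shows just above the sleeve.

Create h.py:
```python
from rig import arm
import cv2,numpy as np
from scipy.optimize import least_squares
from scipy.spatial.transform import Rotation as Ro
C={n:arm.camera_model(n) for n in("scene","top")}
def K(m): return np.array([[m['fx'],0,m['cx']],[0,m['fy'],m['cy']],[0,0,1]])
def proj(m,X): return cv2.projectPoints(np.atleast_2d(np.array(X,float)),cv2.Rodrigues(m['R'])[0],m['t'],K(m),m['dist'])[0][:,0]
def ray(m,p):
    u=cv2.undistortPoints(np.array([[p]],float),K(m),m['dist'])[0,0]
    return -m['R'].T@m['t'], m['R'].T@np.array([u[0],u[1],1])
def atz(m,p,z):
    o,d=ray(m,p); return o+d*(z-o[2])/d[2]
def tri(obs):
    A=[];b=[]
    for m,p in obs:
        o,d=ray(m,p); d/=np.linalg.norm(d); P=np.eye(3)-np.outer(d,d); A.append(P);b.append(P@o)
    return np.linalg.lstsq(np.vstack(A),np.hstack(b),rcond=None)[0]
def tool():
    s=arm.get_state(); return np.array(s['eef_pos']),Ro.from_quat(s['tool_rot']).as_matrix()
```

Run:
```python
from h import *
np.set_printoptions(precision=4,suppress=True)
tc=lambda x,y:(230+(x+.5)/4.706-.5,105+(y+.5)/4.708-.5)
sc=lambda x,y:(160+(x+.5)/4.27-.5,170+(y+.5)/4.271-.5)
T,S=C['top'],C['scene']
for n,t,s,z in[("saddle",(697,250),(83,160),.11),("disc",(320,229),(310,277),.146),("coltop",(69,80),(417,192),.346),("knob",(72,266),(515,252),None)]:
    print(n,tri([(T,tc(*t)),(S,sc(*s))]), z and (atz(T,tc(*t),z),atz(S,sc(*s),z)))
a=atz(T,tc(457,522),.008);b=atz(T,tc(395,457),.008)
print("corners",a,b,(a+b)/2,np.linalg.norm(a-b))
print("blk", atz(T,tc(597,343),.086))
p,R=tool();print(p,R)
```

```text
saddle [ 0.6751 -0.2889  0.1085] (array([ 0.6747, -0.2884,  0.11  ]), array([ 0.6761, -0.2877,  0.11  ]))
disc [ 0.679  -0.0413  0.1386] (array([ 0.6773, -0.0409,  0.146 ]), array([ 0.6838, -0.0364,  0.146 ]))
coltop [0.7181 0.1031 0.3375] (array([0.7155, 0.1026, 0.346 ]), array([0.7246, 0.1087, 0.346 ]))
knob [0.637  0.1092 0.2233] None
corners [ 0.5    -0.1442  0.008 ] [ 0.5449 -0.1004  0.008 ] [ 0.5224 -0.1223  0.008 ] 0.06265040354466024
blk [ 0.616  -0.2277  0.086 ]
[0.2649 0.5378 0.2347] [[-0.897   0.442  -0.0008]
 [ 0.442   0.897  -0.0014]
 [ 0.0001 -0.0016 -1.    ]]
```

The manual's scale: shifts go in units of 25 mm and turns go in units of 0.2 rad. Converting my numbers, -0.53 m is -21.2, -0.654 m is -26.16, 0.37 rad is 1.85.

Emit:
tcp_steps:
  steps: "1,-26.16,-21.2,0,0,0,1.85\n1,-26.16,-21.2,0,0,0,1.85\n1,-26.16,-21.2,0,0,0,1.85\n1,-26.16,-21.2,0,0,0,1.85\n1,-26.16,-21.2,0,0,0,1.85\n1,-26.16,-21.2,0,0,0,1.85\n1,-26.16,-21.2,0,0,0,1.85\n1,-26.16,-21.2,0,0,0,1.85\n1,-26.16,-21.2,0,0,0,1.85\n1,-26.16,-21.2,0,0,0,1.85\n1,-26.16,-21.2,0,0,0,1.85\n1,-26.16,-21.2,0,0,0,1.85\n1,-26.16,-21.2,0,0,0,1.85\n1,-26.16,-21.2,0,0,0,1.85\n1,-26.16,-21.2,0,0,0,1.85\n1,-26.16,-21.2,0,0,0,1.85\n1,-26.16,-21.2,0,0,0,1.85\n1,-26.16,-21.2,0,0,0,1.85\n1,-26.16,-21.2,0,0,0,1.85\n1,-26.16,-21.2,0,0,0,1.85"
  squeeze: 60

```text
clock: 2.1
eef_pos: [0.6173, -0.2253, 0.2353]
tool_rot: [0.402, 0.916, 0.0, -0.0]
contact_force: [0.7, 0.8, 0.7]
width: 0.997
finger_force: 0.0
```

Run:
```python
from h import *
import pickle
np.set_printoptions(precision=4,suppress=True)
p,R=tool();m=arm.camera_model("wrist");im=arm.capture("wrist")
cv2.imwrite("pics/w1.png",im[:,:,::-1]);pickle.dump(m,open("w1.pkl","wb"))
print(p,R,-m['R'].T@m['t'],m['R'][2],m['fx'])
```

```text
[ 0.6173 -0.2253  0.2353] [[-0.6769  0.7361 -0.0006]
 [ 0.7361  0.6769  0.0007]
 [ 0.001   0.     -1.    ]] [ 0.5639 -0.166   0.3839] [ 0.1918 -0.2095 -0.9588] 323.9912079241428
```

View pics/w1.png

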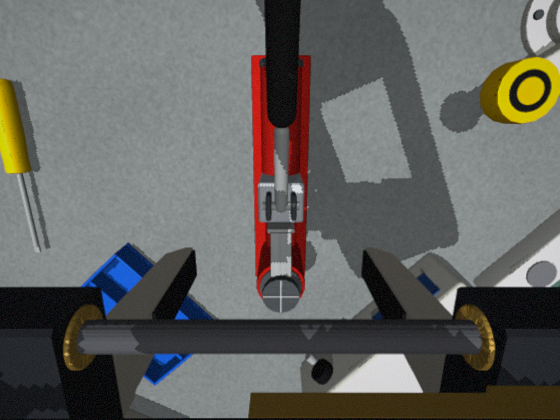

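Wrist view: saddle centre (281,295), yellow disc centre (531,90), base back corners (252,56)/(311,56), all well aligned with the tool.

Run:
```python
from h import *
import pickle
np.set_printoptions(precision=4,suppress=True)
m=pickle.load(open("w1.pkl","rb"))
tc=lambda x,y:(230+(x+.5)/4.706-.5,105+(y+.5)/4.708-.5)
sc=lambda x,y:(160+(x+.5)/4.27-.5,170+(y+.5)/4.271-.5)
T,S=C['top'],C['scene']
s=atz(m,(281,295),.11);a=atz(m,(252,56),.008);b=atz(m,(311,56),.008);c=(a+b)/2
h=np.arctan2(*(s-c)[[1,0]]);print("saddle",s,"back",c,np.linalg.norm(a-b),np.linalg.norm((s-c)[:2]),np.degrees(h))
print("grip",s[:2]-.085*np.array([np.cos(h),np.sin(h)]))
print("disc",atz(m,(531,90),.1455), tri([(m,(531,90)),(T,tc(320,229)),(S,sc(310,277))]),tri([(m,(531,90)),(T,tc(320,229))]))
print("saddle3",tri([(m,(281,295)),(T,tc(697,250)),(S,sc(83,160))]))
```

```text
saddle [ 0.677  -0.2861  0.11  ] back [ 0.5256 -0.1202  0.008 ] 0.062460420107853 0.22456389059173085 -47.610592440518225
grip [ 0.6197 -0.2233]
disc [ 0.6807 -0.0368  0.1455] [ 0.6801 -0.0388  0.1438] [ 0.6763 -0.0409  0.1534]
saddle3 [ 0.676  -0.2874  0.1099]
```

Converted, 0.166 m is 6.64, 0.14 m is 5.6.

Emit:
tcp_steps:
  steps: "1,0,0.08,2,0,0,0\n1,0,0.08,4,0,0,0\n1,0,0.08,5.6,0,0,0\n1,0,0.08,6.64,0,0,0\n1,0,0.08,6.64,0,0,0\n0,0,0.08,6.64,0,0,0\n0,0,0.08,6.64,0,0,0\n0,0,0.08,6.64,0,0,0\n0,0,0.08,6.64,0,0,0\n0,0,0.08,6.64,0,0,0\n0,0,0.08,6.64,0,0,0"
  squeeze: 60

```text
clock: 3.25
eef_pos: [0.6192, -0.225, 0.0701]
tool_rot: [0.402, 0.916, -0.0, 0.0]
contact_force: [0.1, -0.0, -0.0]
width: 0.534
finger_force: 0.0
```

Emit:
tcp_steps:
  steps: "0,0,0,0,0,0,0\n0,0,0,0,0,0,0\n0,0,0,0,0,0,0\n0,0,0,0,0,0,0\n0,0,0,-0.12,0,0,0\n0,0,0,-0.24,0,0,0\n0,0,0,-0.24,0,0,0\n0,0,0,-0.24,0,0,0"
  squeeze: 60

```text
clock: 4.05
eef_pos: [0.6184, -0.2246, 0.0747]
tool_rot: [0.402, 0.916, -0.0, -0.001]
contact_force: [0.4, 0.7, -9.7]
width: 0.466
finger_force: 60.0
```

Converted, 0.1863 m is 7.452, 0.14 m is 5.6, -0.829 rad is -4.145.

Emit:
tcp_steps:
  steps: "0,0.8,0.32,0,0,0,-0.4\n0,1.6,0.64,0,0,0,-0.8\n0,2.4,0.96,0,0,0,-1.25\n0,3.2,1.24,0,0,0,-1.7\n0,4,1.56,0,0,0,-2.15\n0,4.8,1.88,0,0,0,-2.6\n0,5.6,2.2,0,0,0,-3.05\n0,6.2,2.44,0,0,0,-3.45\n0,6.8,2.68,0,0,0,-3.75\n0,7.2,2.84,0,0,0,-4\n0,7.452,2.92,0,0,0,-4.145\n0,7.452,2.92,0,0,0,-4.145\n0,7.452,2.92,0,0,0,-4.145"

```text
clock: 5.35
eef_pos: [0.5469, -0.0387, 0.0757]
tool_rot: [-0.0, 1.0, -0.0, 0.0]
contact_force: [-0.1, -0.4, -8.4]
width: 0.471
finger_force: 60.0
```

Run:
```python
from h import *
np.set_printoptions(precision=4,suppress=True)
for n in("top","scene","wrist"):
    im=arm.capture(n); cv2.imwrite(f"pics/{n}2.png",im[:,:,::-1])
p,R=tool();m=arm.camera_model("wrist");print(p,R)
import pickle;pickle.dump(m,open("w2.pkl","wb"))
t=cv2.imread("pics/top2.png")[105:225,230:400];w=cv2.imread("pics/wrist2.png")
o=np.zeros((600,800,3),np.uint8);o[:282,:400]=cv2.resize(t,(400,282),interpolation=cv2.INTER_CUBIC);o[282:600,:424]=cv2.resize(w,(424,318))
s=cv2.imread("pics/scene2.png")[180:300,170:295];o[:360,425:800]=cv2.resize(s,(375,360),interpolation=cv2.INTER_CUBIC)
cv2.imwrite("pics/m2.png",o)
```

```text
[ 0.547  -0.0389  0.0757] [[-1.      0.      0.0003]
 [ 0.      1.     -0.0002]
 [-0.0003 -0.0002 -1.    ]]
```

View pics/m2.png

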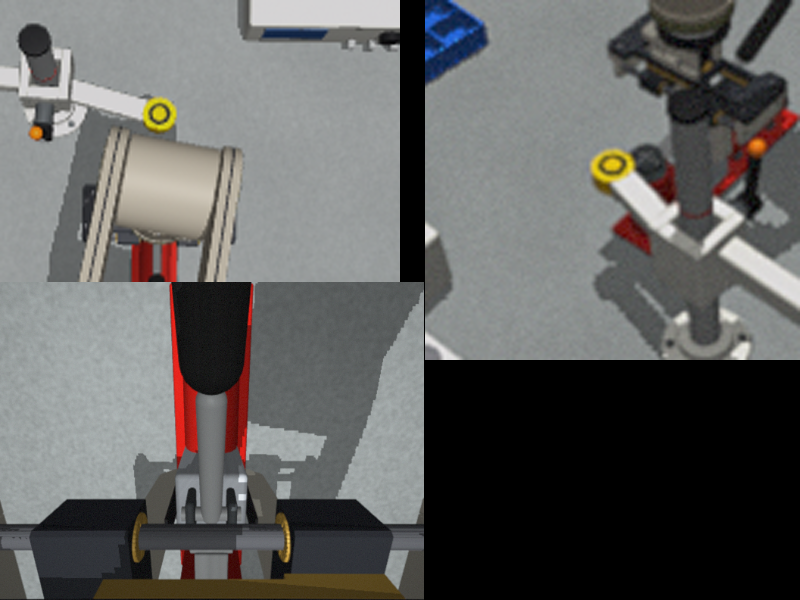

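Mosaic: scene saddle top at (245,233.3), disc at (232.7,235.3); the jack hangs straight in the gripper, well short of the disc.

Run:
```python
from h import *
np.set_printoptions(precision=4,suppress=True)
S=C['scene'];T=C['top']
print("saddle",[atz(S,(245,233.3),z)[:2] for z in(.113,.116)],"disc",atz(S,(232.7,235.3),.1455))
a=cv2.imread("pics/top0.png");b=cv2.imread("pics/scene0.png")
for n,im,m,c in(("top",a,T,(298,153)),("scene",b,S,(232,235))):
    h=cv2.cvtColor(im,cv2.COLOR_BGR2HSV);k=cv2.inRange(h,(22,120,60),(36,255,255))
    yy,xx=np.nonzero(k);s=(abs(xx-c[0])<16)&(abs(yy-c[1])<16)
    x=np.c_[xx,yy][s].astype(np.int32); H=cv2.convexHull(x);print(n,s.sum(),cv2.boundingRect(x),cv2.moments(H)['m10']/cv2.moments(H)['m00'],cv2.moments(H)['m01']/cv2.moments(H)['m00'])
# column line at red line visible; predict disc sizes
for m in(T,S):
    th=np.linspace(0,6.28,60);q=[proj(m,[.680+.022*np.cos(t),-.0385+.022*np.sin(t),z])[0] for t in th for z in(.1455,.135)]
    q=np.array(q);print(q.min(0),q.max(0))
```

```text
saddle [array([ 0.6358, -0.0312]), array([ 0.6377, -0.0292])] disc [ 0.6851 -0.0333  0.1455]
top 155 (291, 146, 14, 16) 297.2799145299145 153.5042735042735
scene 131 (225, 230, 15, 14) 231.64947089947088 235.5132275132275
[289.4264 145.1716] [304.1438 160.2879]
[225.1527 228.1586] [240.2451 241.4223]
```

Converted, -0.0475 m is -1.9, -0.001 m is -0.04.

Emit:
tcp_steps:
  steps: "0,0,0,0.12,0,0,0\n0,-0.4,-0.04,0.12,0,0,0\n0,-0.8,-0.04,0.12,0,0,0\n0,-1.2,-0.04,0.12,0,0,0\n0,-1.6,-0.04,0.12,0,0,0\n0,-1.9,-0.04,0.12,0,0,0\n0,-1.9,-0.04,0.12,0,0,0\n0,-1.9,-0.04,0.12,0,0,0"

```text
clock: 6.3
eef_pos: [0.5942, -0.0392, 0.0724]
tool_rot: [-0.001, 1.0, 0.0, -0.0]
contact_force: [-0.3, 0.3, -9.0]
width: 0.471
finger_force: 60.0
```

Run:
```python
from h import *
import pickle
for n in("top","scene"):
    im=arm.capture(n); cv2.imwrite(f"pics/{n}3.png",im[:,:,::-1])
s=cv2.imread("pics/scene3.png")[195:270,185:285];t=cv2.imread("pics/top3.png")[105:205,235:335]
o=np.zeros((600,800,3),np.uint8);o[:600,:800]=cv2.resize(s,(800,600),interpolation=cv2.INTER_CUBIC)
cv2.imwrite("pics/m3.png",o); print(tool()[0])
```

```text
[ 0.59377936 -0.03914848  0.07235385]
```

View pics/m3.png

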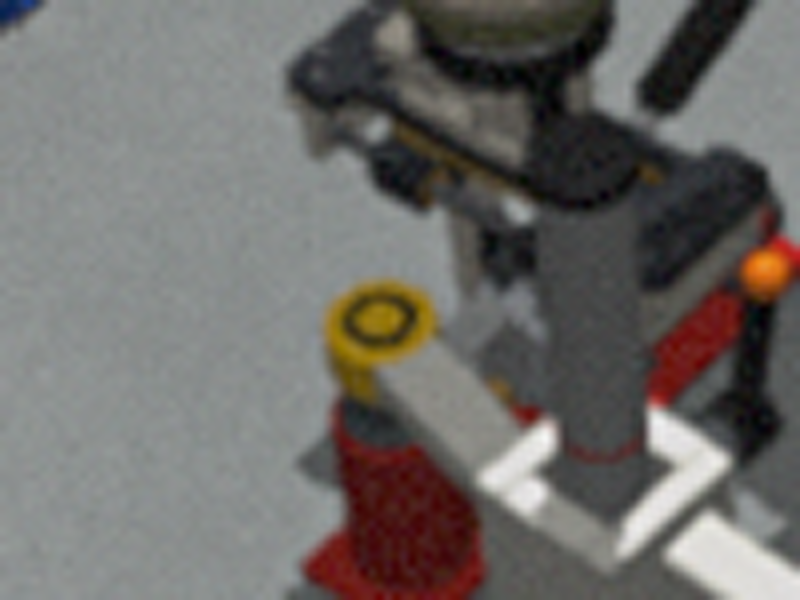

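Run:
```python
from h import *
np.set_printoptions(precision=2,suppress=True)
S=C['scene']; f=lambda p:((np.array(p)-[185,195]+.5)*8-.5)
x,y=.679,-.0392
th=np.linspace(0,2*np.pi,200)
def circ(r,z):return f(proj(S,np.c_[x+r*np.cos(th),y+r*np.sin(th),0*th+z]))
for n,r,z in(("disc top",.022,.1455),("disc mid",.022,.140),("saddle top",.018,.113),("saddle bot",.018,.105),("cyl top",.025,.095),("cyl low",.025,.02)):
    c=circ(r,z);print(n,"x",c[:,0].min(),c[:,0].max(),"y",c[:,1].min(),c[:,1].max())
for dx,dy in((.005,0),(0,.005)): print(f(proj(S,[x+dx,y+dy,.14]))-f(proj(S,[x,y,.14])))
print("base front",f(proj(S,[[x+.035,y-.032,.01],[x+.035,y+.032,.01]])))
c=cv2.imread("pics/m3.png");h=cv2.cvtColor(c,cv2.COLOR_BGR2HSV)
r=((h[...,0]<8)|(h[...,0]>172))&(h[...,1]>140)
for row in(450,480,510,530,550,570):
    k=np.nonzero(r[row,300:500])[0]+300; print(row,k.min(),k.max())
yel=(h[...,0]>20)&(h[...,0]<36)&(h[...,1]>110)
for row in(300,310,320,330,340):
    k=np.nonzero(yel[row,300:460])[0]+300; print(row,k.min(),k.max())
for col in(360,370,380,390,400):
    k=np.nonzero(yel[250:420,col])[0]+250; print(col,k.min(),k.max())
```

```text
disc top x 325.14385426995887 443.51203206500963 y 266.36752552923804 353.283267668857
disc mid x 326.7663127980393 444.7619359817604 y 276.4337153316171 363.3283493290335
saddle top x 345.165039744717 440.23435425316666 y 332.6654648346639 403.64987627030064
saddle bot x 347.39668040379956 442.03747325164727 y 346.7582199250162 417.7034927490995
cyl top x 331.855994254558 462.56532901722017 y 350.73684441223577 449.20553967460773
cyl low x 352.4582214533971 477.86946766416736 y 475.6402427151604 573.3621629001004
[[-9.03  7.92]]
[[9.95 5.93]]
base front [[299.47 556.61]
 [418.9  634.18]]
450 340 421
480 344 446
510 352 472
530 347 477
550 322 478
570 307 482
300 337 429
310 329 433
320 326 436
330 325 437
340 327 426
360 286 401
370 283 403
380 282 363
390 281 361
400 284 357
```

The jack's silhouette and the disc agree with the model to within about 2 mm. I'll nudge the jack 1 mm in +x, set it down, release and rise.

Emit:
tcp_steps:
  steps: "0,-0.06,0,0.04,0,0,0\n0,-0.06,0,0.12,0,0,0\n0,-0.06,0,0.12,0,0,0\n0,-0.06,0,0.12,0,0,0"

```text
clock: 6.8
eef_pos: [0.5959, -0.0393, 0.0698]
tool_rot: [-0.001, 1.0, -0.0, 0.0]
contact_force: [0.3, -0.1, -7.8]
width: 0.468
finger_force: 60.0
```

Emit:
tcp_steps:
  steps: "1,0,0,0,0,0,0\n1,0,0,0,0,0,0\n1,0,0,0,0,0,0\n1,0,0,0,0,0,0\n1,0,0,0,0,0,0\n1,0,0,0,0,0,0\n1,0,0,-1.2,0,0,0\n1,0,0,-3.2,0,0,0\n1,0,0,-5.2,0,0,0\n1,0,0,-6,0,0,0\n0,2.4,0,-6,0,0,0\n0,4.4,0,-6,0,0,0\n0,5.44,0,-6,0,0,0\n0,5.44,0,-6,0,0,0\n0,5.44,0,-6,0,0,0\n0,5.44,0,-6,0,0,0\n0,5.44,0,-5.6,0,0,0\n0,5.44,0,-5.2,0,0,0\n0,5.44,0,-5.2,0,0,0\n0,5.44,0,-5.2,0,0,0"
  squeeze: 20

```text
clock: 8.8
eef_pos: [0.4595, -0.0393, 0.1987]
tool_rot: [-0.001, 1.0, 0.0, -0.001]
contact_force: [-0.3, -0.4, -0.3]
width: 0.192
finger_force: 0.0
```

Run:
```python
from h import *
for n in("top","scene"):
    im=arm.capture(n); cv2.imwrite(f"pics/{n}4.png",im[:,:,::-1])
print(tool()[0],arm.get_state()['contact_force'])
```

```text
[ 0.4598873  -0.0393998   0.19957571] [-0.20841063  0.95788072  0.40373115]
```

Emit:
tcp_steps:
  steps: "0,-0.08,0,0,0,0,0\n0,-0.08,0,0,0,0,0\n0,-0.08,0,0.24,0,0,0\n0,0,0,0.64,0,0,0\n0,0.16,0,1.04,0,0,0\n0,0.28,0,1.44,0,0,0"

```text
clock: 9.5
eef_pos: [0.4525, -0.0395, 0.1633]
tool_rot: [-0.001, 1.0, -0.0, 0.0]
contact_force: [-3.3, 0.4, 8.4]
width: 0.01
finger_force: 3.7
```

Emit:
tcp_steps:
  steps: "0,0.08,0,0.32,0,0,0\n0,0.16,0,0.64,0,0,0\n0,0.24,0,1.04,0,0,0\n0,0.24,0,1.36,0,0,0\n0,0.24,0,1.44,0,0,0\n0,0.24,0,1.44,0,0,0"

```text
clock: 10.1
eef_pos: [0.4453, -0.0395, 0.1266]
tool_rot: [-0.001, 1.0, -0.0, -0.001]
contact_force: [-4.8, -0.3, 7.3]
width: 0.002
finger_force: 3.9
```

```bash
python3 - <<'E'
from h import *
im=arm.capture("scene"); cv2.imwrite("pics/scene5.png",im[:,:,::-1])
im=arm.capture("top"); cv2.imwrite("pics/top5.png",im[:,:,::-1])
s=arm.get_state();print(s['contact_force'],s['eef_pos'])
E
```

```text
[-6.21251167 -0.29569307  8.06748267] [ 0.44536274 -0.03948303  0.12686152]
```

Emit:
tcp_steps:
  steps: "0,0.12,0,0.04,0,0,0\n0,0.12,0,0.04,0,0,0"

```text
clock: 10.4
eef_pos: [0.4445, -0.0395, 0.127]
tool_rot: [-0.001, 1.0, -0.0, 0.001]
contact_force: [1.0, 0.9, 6.8]
width: 0.002
finger_force: 3.5
```

```bash
python3 - <<'E'
from h import *
def red(n):
    im=cv2.imread(n);h=cv2.cvtColor(im,cv2.COLOR_BGR2HSV)
    return (((h[...,0]<8)|(h[...,0]>172))&(h[...,1]>140)&(h[...,2]>40))
for n,sl in(("scene",np.s_[255:275,215:250]),("top",np.s_[140:240,270:330])):
  for k in(3,4,5) if n=="scene" else (3,4,5):
    r=red(f"pics/{n}{k}.png")[sl];yy,xx=np.nonzero(r);print(n,k,len(xx),xx.min(),xx.max(),yy.min(),yy.max(),xx.mean().round(2),yy.mean().round(2))
E
```

```text
scene 3 298 8 29 0 19 19.97 8.81
scene 4 319 8 30 0 19 19.77 9.11
scene 5 318 8 30 0 19 19.8 9.09
top 3 510 16 35 52 89 24.84 69.23
top 4 334 17 35 12 56 25.98 33.81
top 5 488 16 35 12 66 25.75 42.0
```

Converted, -0.062 m is -2.48, -0.05 m is -2.

Emit:
tcp_steps:
  steps: "0,-0.16,0,-1.2,0,0,0\n0,-0.56,0,-2.48,0,0,0\n0,-0.56,0,-2.48,0,0,0\n0,-0.56,0,-2.48,0,0,0\n0,-0.48,0,-2,0,0,0\n0,-0.32,0,-1.52,0,0,0\n0,-0.24,0,-1.2,0,0,0"

```text
clock: 11.1
eef_pos: [0.4487, -0.0394, 0.1545]
tool_rot: [-0.001, 1.0, 0.0, -0.001]
contact_force: [-0.3, -0.4, 10.0]
width: 0.005
finger_force: 5.1
```

Emit:
tcp_steps:
  steps: "0,0.08,0,0.32,0,0,0\n0,0.12,0,0.48,0,0,0"

```text
clock: 11.3
eef_pos: [0.4461, -0.0395, 0.1431]
tool_rot: [-0.001, 1.0, -0.0, -0.0]
contact_force: [-0.2, -0.6, 12.9]
width: 0.007
finger_force: 6.1
```

Emit:
tcp_steps:
  steps: "0,0.08,0,0.32,0,0,0\n0,0.08,0,0.32,0,0,0"

```text
clock: 11.5
eef_pos: [0.4436, -0.0393, 0.1343]
tool_rot: [-0.001, 1.0, 0.0, -0.001]
contact_force: [2.6, -1.6, 3.6]
width: 0.003
finger_force: 1.8
```

Emit:
tcp_steps:
  steps: "0,0.08,0,0.32,0,0,0\n0,0.12,0,0.44,0,0,0\n0,0.12,0,0.44,0,0,0"

```text
clock: 11.8
eef_pos: [0.4425, -0.0393, 0.1254]
tool_rot: [-0.001, 1.0, 0.0, 0.001]
contact_force: [3.7, 1.0, 9.2]
width: 0.005
finger_force: 5.0
```

Add to h.py:
```python
def shift(a,b,c,r=14,ub=10):
    "sub-pixel shift of patch about c between gray images a,b"
    A=a[c[1]-r:c[1]+r,c[0]-r:c[0]+r].astype(np.float32);B=b[c[1]-r:c[1]+r,c[0]-r:c[0]+r].astype(np.float32)
    W=np.eye(2,3,dtype=np.float32)
    cc,W=cv2.findTransformECC(A,B,W,cv2.MOTION_TRANSLATION,(3,200,1e-5),None,3)
    return W[:,2].round(2),round(cc,3)
```

Run:
```python
from h import *
for n in("scene","top"):
    cv2.imwrite(f"pics/{n}6.png",arm.capture(n)[:,:,::-1])
    g=lambda k:cv2.imread(f"pics/{n}{k}.png",0)
    for lab,c in(("disc",(232,236) if n=="scene" else (298,153)),("headarm",(272,262) if n=="scene" else (225,137))):
        for k in(5,6): print(n,lab,k,shift(g(4),g(k),c))
    print("px per 10mm up",(proj(C[n],[.68,-.04,.155])-proj(C[n],[.68,-.04,.145])))
```

```text
scene disc 5 (array([-0.2 , -0.21], dtype=float32), 0.968)
scene disc 6 (array([-0.26, -0.62], dtype=float32), 0.968)
scene headarm 5 (array([ 0.  , -0.05], dtype=float32), 0.984)
scene headarm 6 (array([ 0.01, -0.54], dtype=float32), 0.981)
px per 10mm up [[-0.33134465 -2.30502635]]
top disc 5 (array([0.  , 0.01], dtype=float32), 1.0)
top disc 6 (array([ 0.01, -0.11], dtype=float32), 0.995)
top headarm 5 (array([-0.,  0.], dtype=float32), 1.0)
top headarm 6 (array([-0.05, -0.14], dtype=float32), 0.983)
px per 10mm up [[ 0.12029814 -0.6865052 ]]
```

Emit:
tcp_steps:
  steps: "0,-0.2,0,-1.2,0,0,0\n0,-0.64,0,-2.48,0,0,0\n0,-0.64,0,-2.48,0,0,0\n0,-0.64,0,-2.48,0,0,0\n0,-0.56,0,-2,0,0,0\n0,-0.44,0,-1.68,0,0,0\n0,-0.36,0,-1.44,0,0,0\n0,-0.36,0,-1.44,0,0,0"

```text
clock: 12.7
eef_pos: [0.4501, -0.0395, 0.16]
tool_rot: [-0.001, 1.0, -0.0, -0.0]
contact_force: [1.0, -0.6, 11.3]
width: -0.002
finger_force: 5.5
```

Emit:
tcp_steps:
  steps: "0,0.08,0,0.24,0,0,0\n0,0.16,0,0.48,0,0,0\n0,0.16,0,0.48,0,0,0"

```text
clock: 13.0
eef_pos: [0.4463, -0.0394, 0.1477]
tool_rot: [-0.001, 1.0, 0.0, 0.0]
contact_force: [2.7, -0.9, 5.5]
width: 0.004
finger_force: 3.4
```

Emit:
tcp_steps:
  steps: "0,0.08,0,0.24,0,0,0\n0,0.12,0,0.48,0,0,0\n0,0.12,0,0.48,0,0,0"

```text
clock: 13.3
eef_pos: [0.4442, -0.0394, 0.1368]
tool_rot: [-0.001, 1.0, -0.0, 0.001]
contact_force: [2.6, 0.5, 3.4]
width: 0.004
finger_force: 1.5
```

Emit:
tcp_steps:
  steps: "0,0.08,0,0.24,0,0,0\n0,0.12,0,0.48,0,0,0\n0,0.12,0,0.48,0,0,0"

```text
clock: 13.6
eef_pos: [0.4412, -0.0394, 0.1247]
tool_rot: [-0.001, 1.0, 0.0, 0.001]
contact_force: [4.0, 0.5, 8.7]
width: 0.001
finger_force: 5.0
```

```bash
python3 - <<'E'
from h import *
for n in("scene",):
    cv2.imwrite(f"pics/{n}7.png",arm.capture(n)[:,:,::-1])
    g=lambda k:cv2.imread(f"pics/{n}{k}.png",0)
    for c in((232,236),(272,262)):print(shift(g(4),g(7),c))
E
```

```text
(array([-0.24, -0.61], dtype=float32), 0.968)
(array([ 0.02, -0.53], dtype=float32), 0.982)
```

The manual's scale: shifts go in units of 25 mm and turns go in units of 0.2 rad. Converting my numbers, -0.06 m is -2.4, 0.06 m is 2.4, -0.7 rad is -3.5.

Emit:
tcp_steps:
  steps: "0,-0.2,0,-0.8,0,0,0\n0,-0.48,0,-1.6,0,0,0\n0,-0.72,0,-2.56,0,0,0\n0,-0.72,0,-3.2,0,0,0\n0,-0.72,0,-4.4,0,0,0\n0,-1.2,0.8,-6,0,0,0\n0,-2.4,2.4,-7,0,-0.75,0\n0,-4,4,-7,0,-1.5,0\n0,-4.76,4,-7,0,-2.25,0\n0,-4.76,4,-7,0,-3,0\n0,-4.76,4,-7,0,-3.5,0\n0,-4.76,4,-7,0,-3.925,0\n0,-4.76,4,-7,0,-3.925,0\n0,-4.76,4,-7,0,-3.925,0"

```text
clock: 15.05
eef_pos: [0.5587, 0.0606, 0.2982]
tool_rot: [-0.001, 0.925, 0.0, 0.38]
contact_force: [-0.3, 0.8, 0.6]
width: 0.005
finger_force: 0.0
```

Run:
```python
from h import *
import pickle
m=arm.camera_model("wrist");cv2.imwrite("pics/w8.png",arm.capture("wrist")[::-1,::-1,::-1]);pickle.dump(m,open("w8.pkl","wb"))
cv2.imwrite("pics/scene8.png",arm.capture("scene")[:,:,::-1])
g=lambda k:cv2.imread(f"pics/scene{k}.png",0)
for c in((232,236),(272,262)):print(shift(g(4),g(8),c))
```

```text
(array([-0.17, -0.28], dtype=float32), 0.96)
(array([ 0.01, -0.18], dtype=float32), 0.993)
```

View pics/w8.png

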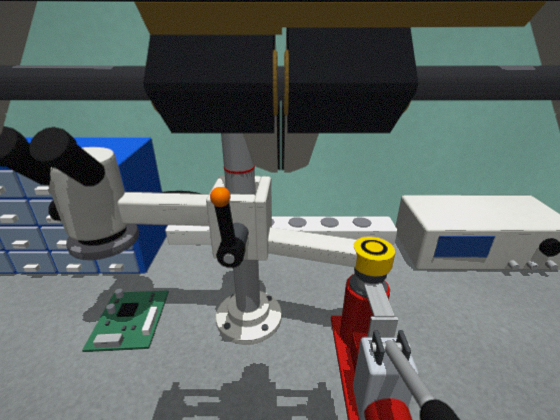

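Rotated wrist view: knob (221,197), hub (231,245), red line y≈170 on the column at x≈238, sleeve top just under it, pad resting on the saddle at (373,262). Next I compute the knob position and the red line/sleeve heights.

Run:
```python
from h import *
import pickle
np.set_printoptions(precision=4,suppress=True)
m=pickle.load(open("w8.pkl","rb"));F=lambda x,y:(559-x,419-y)
def atx(p,X):
    o,d=ray(m,F(*p));return o+d*(X-o[0])/d[0]
print("knob",atx((221,197),.636),"hub",atx((231,247),.636))
im=cv2.imread("pics/w8.png");
for x in(238,262):
  print(x);
  for y in range(164,196): print(y,im[y,x],end=' ')
  print()
for y in(168,170,172,180,184): print(y,atx((238,y),.7005)[1:],atx((238,y),.685)[1:])
c=cv2.resize(im[130:280,170:290],(640,800)[::1],interpolation=cv2.INTER_CUBIC)
cv2.imwrite("pics/w8c.png",cv2.resize(im[145:220,190:290],(800,600),interpolation=cv2.INTER_CUBIC))
```

```text
knob [0.636  0.1104 0.2275] hub [0.636  0.1058 0.1772]
238
164 [99 99 96] 165 [97 98 94] 166 [97 99 95] 167 [94 94 92] 168 [98 96 95] 169 [95 97 92] 170 [ 87  84 104] 171 [ 51  52 117] 172 [ 17  17 105] 173 [ 32  31 100] 174 [72 70 93] 175 [96 98 95] 176 [95 94 91] 177 [96 95 94] 178 [93 93 88] 179 [96 96 92] 180 [95 93 93] 181 [94 92 90] 182 [96 93 92] 183 [94 97 93] 184 [95 93 90] 185 [98 98 93] 186 [93 93 92] 187 [98 94 93] 188 [92 93 92] 189 [94 95 92] 190 [93 94 91] 191 [93 94 90] 192 [92 92 88] 193 [110 111 108] 194 [175 184 182] 195 [232 238 239] 
262
164 [72 76 78] 165 [70 75 78] 166 [69 78 77] 167 [70 76 79] 168 [89 97 84] 169 [123 134 101] 170 [143 155 114] 171 [141 152 112] 172 [142 152 112] 173 [140 151 112] 174 [140 153 108] 175 [142 152 114] 176 [180 189 171] 177 [227 232 232] 178 [227 233 233] 179 [227 233 233] 180 [227 233 232] 181 [228 233 233] 182 [227 232 231] 183 [222 229 228] 184 [225 232 231] 185 [223 231 229] 186 [226 233 231] 187 [227 233 232] 188 [227 233 232] 189 [225 232 231] 190 [229 234 233] 191 [227 232 231] 192 [227 233 233] 193 [229 234 233] 194 [228 234 232] 195 [227 233 232] 
168 [0.1039 0.2273] [0.1017 0.2335]
170 [0.104  0.2252] [0.1018 0.2315]
172 [0.1041 0.223 ] [0.102  0.2294]
180 [0.1047 0.2143] [0.1025 0.2211]
184 [0.105  0.2098] [0.1027 0.2169]
```

View pics/w8c.png

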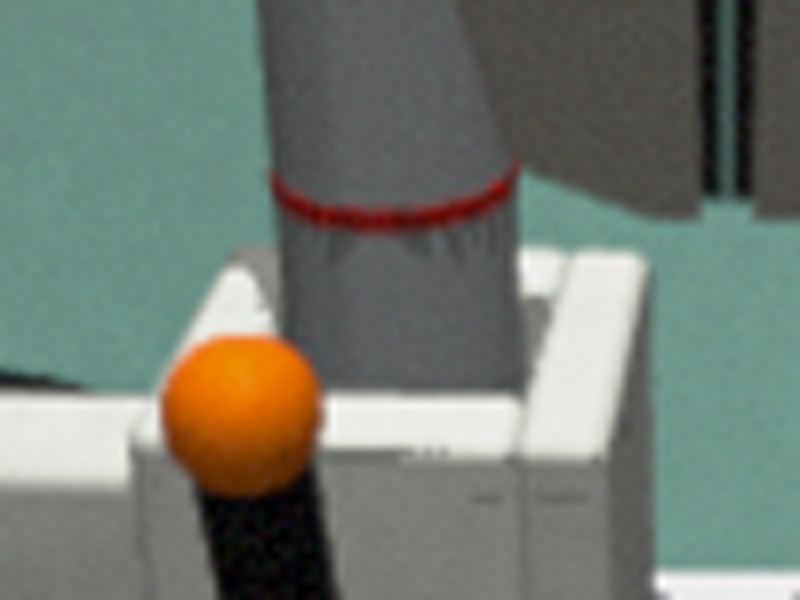

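Create gap.py:
```python
from h import *
def fit(m,pts,line):
    """pts: px of sleeve-top corners: front right, back right, front left (orig px); line: px of line upper edge at column front"""
    loc=np.array([[-.032,-.032],[.032,-.032],[-.032,.032]])
    def pose(v):
        c,s=np.cos(v[2]),np.sin(v[2]);return np.c_[v[0]+c*loc[:,0]-s*loc[:,1],v[1]+s*loc[:,0]+c*loc[:,1],np.full(3,v[3])]
    k=[i for i,p in enumerate(pts) if p is not None];P=np.array([pts[i] for i in k],float)
    def f(v):return np.r_[(proj(m,pose(v)[k])-P).ravel(),(v[:2]-[.7165,.103])/.003,(v[2]+.058)/.01]
    r=least_squares(f,[.7165,.103,-.058,.2]);v=r.x
    cam=-m['R'].T@m['t'];d=cam[:2]-v[:2];d/=np.linalg.norm(d)
    def g(z):return proj(m,[v[0]+.016*d[0],v[1]+.016*d[1],z[0]])[0][1]-line
    z=least_squares(g,[.22]).x[0]
    print("col",v.round(4),"res",r.fun.round(1),"line",round(z,4),"gap mm",round((z-v[3])*1e3,1))
    return v
```

Run:
```python
from gap import *
import pickle
m=pickle.load(open("w8.pkl","rb"));F=lambda x,y:(559-(190+(x+.5)/8-.5),419-(145+(y+.5)/8-.5))
fit(m,[F(607,460),F(648,255),F(133,450)],F(395,207)[1])
```

```text
col [ 0.7203  0.1054 -0.0537  0.1962] res [-1.4 -0.1 -1.2 -0.5  2.1  0.3  1.3  0.8  0.4] line 0.2231 gap mm 26.9
```

Converted, 0.1075 m is 4.3, 0.007 m is 0.28.

Emit:
tcp_steps:
  steps: "0,0,0.12,1.6,0,0,0\n0,0.16,0.12,3.2,0,0,0\n0,0.28,0.12,4.3,0,0,0\n0,0.28,0.12,4.3,0,0,0\n0,0.28,0.12,4.3,0,0,0"

```text
clock: 15.65
eef_pos: [0.631, 0.0636, 0.2192]
tool_rot: [-0.0, 0.924, 0.0, 0.381]
contact_force: [0.3, -0.7, 0.1]
width: 0.008
finger_force: 0.0
```

Emit:
tcp_steps:
  steps: "0,0,0.6,0,0,0,0\n0,0,1,0,0,0,0\n0,0.04,1.4,0.04,0,0,0\n0,0.08,1.8,0.08,0,0,0\n0,0.24,2.2,0.24,0,0,0\n0,0.4,2.52,0.4,0,0,0\n0,0.56,2.8,0.56,0,0,0\n0,0.72,3.04,0.72,0,0,0\n0,0.72,3.12,0.72,0,0,0\n0,0.72,3.12,0.72,0,0,0"

```text
clock: 16.65
eef_pos: [0.6316, 0.1414, 0.198]
tool_rot: [-0.0, 0.923, -0.0, 0.384]
contact_force: [-4.6, -3.3, 2.3]
width: 0.003
finger_force: 2.9
```

Emit:
tcp_steps:
  steps: "0,0,-0.4,-0.4,0,0,0\n0,-0.2,-1.2,-2,0,0,0\n0,-0.76,-2.4,-3.6,0,0,0\n0,-0.76,-3.24,-4.88,0,0,0\n0,-0.76,-3.24,-4.88,0,0,0\n0,-0.76,-3.24,-4.88,0,0,0"

```text
clock: 17.25
eef_pos: [0.5585, 0.0601, 0.2985]
tool_rot: [0.0, 0.923, 0.0, 0.386]
contact_force: [0.3, -0.6, -1.0]
width: 0.001
finger_force: 0.0
```

Run:
```python
from h import *
import pickle
m=arm.camera_model("wrist");cv2.imwrite("pics/w9.png",arm.capture("wrist")[::-1,::-1,::-1]);pickle.dump(m,open("w9.pkl","wb"))
cv2.imwrite("pics/scene9.png",arm.capture("scene")[:,:,::-1])
g=lambda k:cv2.imread(f"pics/scene{k}.png",0)
for c in((232,236),(272,262)):print(shift(g(4),g(9),c))
im=cv2.imread("pics/w9.png");h=cv2.cvtColor(im,cv2.COLOR_BGR2HSV);k=cv2.inRange(h,(5,200,120),(14,255,255))
for q in cv2.connectedComponentsWithStats(k)[2:]: print(q[:5])
for y in range(160,206):print(y,im[y,238,1],im[y,238,2],end='; ')
```

```text
(array([-0.15, -0.29], dtype=float32), 0.963)
(array([ 0.03, -0.09], dtype=float32), 0.977)
[[     0      0    560    420 235070]
 [   158    227      2      1      2]
 [   149    228     17     15    127]
 [   154    228      1      1      1]]
[[279.56777981 209.48504275]
 [158.5        227.        ]
 [156.93700787 236.76377953]
 [154.         228.        ]]
160 95 93; 161 94 94; 162 93 91; 163 96 94; 164 98 93; 165 94 90; 166 97 95; 167 97 95; 168 95 95; 169 95 94; 170 89 88; 171 99 96; 172 87 105; 173 50 115; 174 7 94; 175 26 86; 176 71 92; 177 93 91; 178 98 94; 179 95 93; 180 96 91; 181 92 89; 182 91 89; 183 94 93; 184 94 91; 185 98 94; 186 96 91; 187 96 95; 188 98 93; 189 94 90; 190 94 92; 191 98 96; 192 95 91; 193 95 92; 194 92 91; 195 101 98; 196 165 165; 197 236 236; 198 238 237; 199 236 236; 200 235 236; 201 236 236; 202 225 223; 203 174 173; 204 122 124; 205 123 123;
```

Converted, 0.1 m is 4, -0.0995 m is -3.98, 0.785 rad is 3.925.

Emit:
tcp_steps:
  steps: "0,1.2,-1.6,-1.2,0,0.6,0\n0,2.4,-3.2,-2.4,0,1.25,0\n0,2.744,-3.98,-2.744,0,1.9,0\n0,2.744,-3.98,-2.744,0,2.5,0\n0,2.744,-3.98,-2.744,0,3.15,0\n0,2.744,-3.98,-2.744,0,3.925,0\n0,4,-3.98,-1.52,0,3.925,0\n0,5.48,-3.98,0,0,3.925,0\n0,5.48,-3.98,0,0,3.925,0"

```text
clock: 18.25
eef_pos: [0.4566, -0.0373, 0.1877]
tool_rot: [-0.001, 1.0, 0.001, -0.008]
contact_force: [-0.1, 1.0, -0.9]
width: 0.003
finger_force: 0.4
```

```bash
python3 -c "
from h import *
print(*tool(),arm.get_state()['contact_force'])"
```

```text
[ 0.45658265 -0.03729778  0.18769575] [[-0.99986239 -0.0023959  -0.01641536]
 [-0.0024411   0.99999328  0.00273414]
 [ 0.01640869  0.00277383 -0.99986152]] [-0.12597284  1.01921577 -0.8682582 ]
```

Converted, -0.004 m is -0.16, 0.004 m is 0.16, -0.016 rad is -0.08.

Emit:
tcp_steps:
  steps: "0,-0.16,-0.08,0.16,0,-0.08,0\n0,-0.08,-0.08,0.48,0,-0.08,0\n0,0.12,-0.08,0.8,0,-0.08,0\n0,0.24,-0.08,1.12,0,-0.08,0\n0,0.36,-0.08,1.44,0,-0.08,0"

```text
clock: 18.75
eef_pos: [0.4539, -0.0412, 0.1639]
tool_rot: [-0.001, 1.0, -0.0, 0.011]
contact_force: [2.0, 0.2, 9.9]
width: 0.003
finger_force: 5.0
```

Emit:
tcp_steps:
  steps: "0,0.08,0,0.36,0,0,0\n0,0.12,0,0.72,0,0,0\n0,0.16,0,1,0,0,0\n0,0.16,0,1,0,0,0"

```text
clock: 19.15
eef_pos: [0.4485, -0.0413, 0.1373]
tool_rot: [-0.0, 1.0, -0.0, 0.009]
contact_force: [-4.2, 0.4, 9.6]
width: 0.006
finger_force: 4.8
```

Run:
```python
from h import *
cv2.imwrite("pics/scene10.png",arm.capture("scene")[:,:,::-1])
g=lambda k:cv2.imread(f"pics/scene{k}.png",0)
for c in((232,236),(272,262)):print(shift(g(4),g(10),c))
```

```text
(array([-0.3 , -1.55], dtype=float32), 0.957)
(array([-0.05, -1.53], dtype=float32), 0.979)
```

Converted, 0.0125 m is 0.5, 0.007 m is 0.28, 0.01 rad is 0.05.

Emit:
tcp_steps:
  steps: "0,0.12,0,0.28,0,0.05,0\n0,0.2,0,0.5,0,0.1,0\n0,0.2,0,0.5,0,0.1,0"

```text
clock: 19.5
eef_pos: [0.4468, -0.0414, 0.1266]
tool_rot: [-0.0, 1.0, -0.001, 0.002]
contact_force: [6.1, 1.2, 9.5]
width: 0.002
finger_force: 4.9
```

Run:
```python
from h import *
cv2.imwrite("pics/scene10.png",arm.capture("scene")[:,:,::-1])
g=lambda k:cv2.imread(f"pics/scene{k}.png",0)
for c in((232,236),(272,262)):print(shift(g(4),g(10),c))
```

```text
(array([-0.35, -1.9 ], dtype=float32), 0.949)
(array([-0.08, -1.9 ], dtype=float32), 0.981)
```

Emit:
tcp_steps:
  steps: "0,-0.2,0,-0.8,0,0,0\n0,-0.48,0,-1.6,0,0,0\n0,-0.72,0,-2.48,0,0,0\n0,-0.72,0,-2.64,0,0,0\n0,-0.72,0,-2.64,0,0,0"

```text
clock: 20.05
eef_pos: [0.4623, -0.0411, 0.1904]
tool_rot: [-0.001, 1.0, -0.0, -0.001]
contact_force: [-0.2, 0.5, 0.4]
width: 0.001
finger_force: 0.0
```

Run:
```python
from h import *
cv2.imwrite("pics/scene11.png",arm.capture("scene")[:,:,::-1])
g=lambda k:cv2.imread(f"pics/scene{k}.png",0)
for c in((232,236),(272,262)):print(shift(g(4),g(11),c))
```

```text
(array([-0.32, -1.67], dtype=float32), 0.955)
(array([-0.07, -1.61], dtype=float32), 0.991)
```

Converted, 0.053 m is 2.12, 0.024 m is 0.96.

Emit:
tcp_steps:
  steps: "0,0,0,0.4,0,0,0\n0,0.08,0,0.96,0,0,0\n0,0.2,0,1.36,0,0,0\n0,0.32,0,1.72,0,0,0\n0,0.48,0,2.12,0,0,0\n0,0.56,0,2.44,0,0,0\n0,0.6,0,2.58,0,0,0\n0,0.6,0,2.58,0,0,0"

```text
clock: 20.9
eef_pos: [0.4485, -0.041, 0.1252]
tool_rot: [-0.001, 1.0, -0.0, 0.001]
contact_force: [5.6, 0.3, 9.8]
width: 0.004
finger_force: 5.0
```

Run:
```python
from h import *
cv2.imwrite("pics/scene12.png",arm.capture("scene")[:,:,::-1])
g=lambda k:cv2.imread(f"pics/scene{k}.png",0)
for c in((232,236),(272,262)):print(shift(g(4),g(12),c))
```

```text
(array([-0.39, -3.24], dtype=float32), 0.918)
(array([-0.16, -3.42], dtype=float32), 0.966)
```

Emit:
tcp_steps:
  steps: "0,-0.12,0,-0.8,0,0,0\n0,-0.36,0,-1.6,0,0,0\n0,-0.6,0,-2.48,0,0,0\n0,-0.6,0,-2.58,0,0,0\n0,-0.6,0,-2.58,0,0,0"

```text
clock: 21.45
eef_pos: [0.4614, -0.0408, 0.188]
tool_rot: [-0.001, 1.0, 0.0, -0.003]
contact_force: [1.0, 0.4, 0.7]
width: 0.004
finger_force: 0.9
```

Run:
```python
from h import *
cv2.imwrite("pics/scene13.png",arm.capture("scene")[:,:,::-1])
g=lambda k:cv2.imread(f"pics/scene{k}.png",0)
for c in((232,236),(272,262)):print(shift(g(4),g(13),c))
```

```text
(array([-0.39, -2.99], dtype=float32), 0.935)
(array([-0.12, -3.13], dtype=float32), 0.988)
```

Converted, 0.0625 m is 2.5, 0.059 m is 2.36.

Emit:
tcp_steps:
  steps: "0,0,0,0.32,0,0,0\n0,0.04,0,0.88,0,0,0\n0,0.12,0,1.28,0,0,0\n0,0.24,0,1.64,0,0,0\n0,0.4,0,2.04,0,0,0\n0,0.48,0,2.36,0,0,0\n0,0.52,0,2.5,0,0,0\n0,0.52,0,2.5,0,0,0"

```text
clock: 22.3
eef_pos: [0.4505, -0.041, 0.1271]
tool_rot: [-0.001, 1.0, -0.0, 0.0]
contact_force: [5.2, 1.0, 10.5]
width: 0.003
finger_force: 4.9
```

Run:
```python
from h import *
cv2.imwrite("pics/scene14.png",arm.capture("scene")[:,:,::-1])
g=lambda k:cv2.imread(f"pics/scene{k}.png",0)
for c in((232,236),(272,262)):print(shift(g(4),g(14),c))
```

```text
(array([-0.64, -4.67], dtype=float32), 0.96)
(array([-0.26, -4.8 ], dtype=float32), 0.993)
```

Emit:
tcp_steps:
  steps: "0,-0.12,0,-0.8,0,0,0\n0,-0.36,0,-1.6,0,0,0\n0,-0.6,0,-2.48,0,0,0\n0,-0.6,0,-2.58,0,0,0\n0,-0.6,0,-4,0,0,0\n0,-0.6,0,-5.6,0,0,0"

```text
clock: 22.95
eef_pos: [0.462, -0.0405, 0.2634]
tool_rot: [-0.001, 1.0, 0.001, -0.006]
contact_force: [1.3, -1.1, 0.2]
width: 0.006
finger_force: 0.0
```

Run:
```python
from h import *
cv2.imwrite("pics/scene15.png",arm.capture("scene")[:,:,::-1])
g=lambda k:cv2.imread(f"pics/scene{k}.png",0)
for c in((232,236),(272,262)):print(shift(g(4),g(15),c))
print(tool()[0])
```

```text
(array([-0.56, -4.39], dtype=float32), 0.931)
(array([-0.27, -4.6 ], dtype=float32), 0.965)
[ 0.46520331 -0.04115467  0.27221778]
```

Converted, 0.1 m is 4, -0.094 m is -3.76, -0.785 rad is -3.925.

Emit:
tcp_steps:
  steps: "0,-0.8,1.2,-1.2,0,-0.75,0\n0,-2,2.4,-1.2,0,-1.5,0\n0,-3.2,3.6,-1.2,0,-2.25,0\n0,-3.76,4,-1.2,0,-3,0\n0,-3.76,4,-1.2,0,-3.6,0\n0,-3.76,4,-1.2,0,-3.925,0\n0,-3.76,4,-1.2,0,-3.925,0\n0,-3.76,4,-1.2,0,-3.925,0"

```text
clock: 23.8
eef_pos: [0.5577, 0.0591, 0.2948]
tool_rot: [-0.001, 0.925, 0.0, 0.379]
contact_force: [0.2, -0.4, 0.8]
width: 0.004
finger_force: 0.0
```

Run:
```python
from h import *
import pickle
m=arm.camera_model("wrist");cv2.imwrite("pics/w16.png",arm.capture("wrist")[::-1,::-1,::-1]);pickle.dump(m,open("w16.pkl","wb"))
im=cv2.imread("pics/w16.png")
a=cv2.resize(im[130:220,185:305],(800,600),interpolation=cv2.INTER_CUBIC);cv2.imwrite("pics/w16c.png",a)
for n in("scene","top"):cv2.imwrite(f"pics/{n}16.png",arm.capture(n)[:,:,::-1])
```

```text
(no output)
```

View pics/w16c.png

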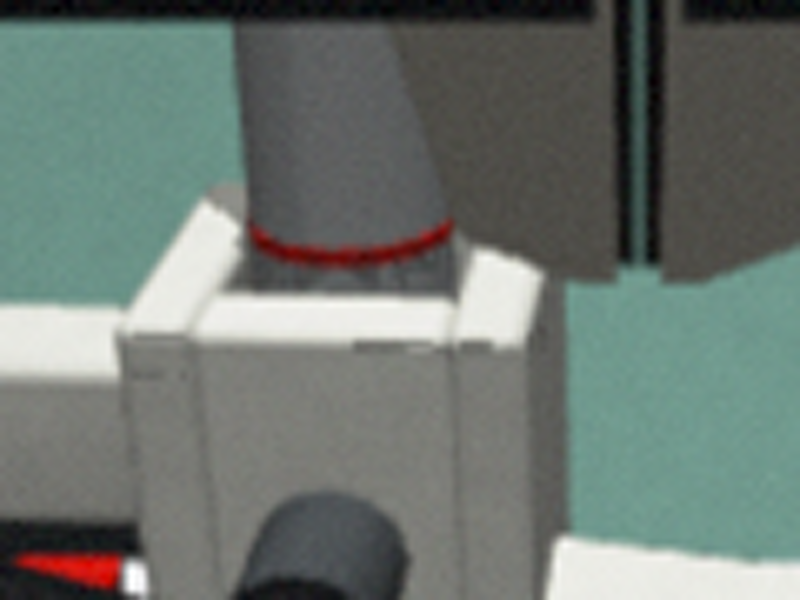

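Crop: line's upper edge at (345,248), sleeve-top front corners at (118,333) and (525,348), inner front edge y≈297.

Run:
```python
from gap import *
import pickle
s=800/120;m=pickle.load(open("w16.pkl","rb"));F=lambda x,y:(559-(185+(x+.5)/s-.5),419-(130+(y+.5)/s-.5))
v=fit(m,[F(525,348),None,F(118,333)],F(345,248)[1])
m8=pickle.load(open("w8.pkl","rb"));G=lambda x,y:(559-(190+(x+.5)/8-.5),419-(145+(y+.5)/8-.5))
# edge-based: inner front edge and outer front edge, known planes, for both
for mm,f,L,I,O in((m8,G,(395,207),(395,390),(395,455)),(m,F,(345,248),(345,297),(345,345))):
    def atx(p,X):
        o,d=ray(mm,f(*p));return (o+d*(X-o[0])/d[0])[2]
    for cx in(.7165,.7195):
        zo=atx(O,cx-.0318);zl=atx(L,cx-.016)
        o,d=ray(mm,f(*I));xi=(o+d*(zo-o[2])/d[2])[0]-cx
        print(cx,"line",round(zl,4),"top",round(zo,4),"gap",round(1e3*(zl-zo),1),"inner x rel",round(xi,4))
```

```text
col [ 0.7198  0.1048 -0.0616  0.2148] res [-1.9  0.2  1.7 -0.4  1.1  0.6 -0.4] line 0.223 gap mm 8.2
0.7165 line 0.2247 top 0.1979 gap 26.8 inner x rel -0.0134
0.7195 line 0.2235 top 0.1964 gap 27.1 inner x rel -0.0132
0.7165 line 0.2244 top 0.2156 gap 8.8 inner x rel -0.0139
0.7195 line 0.2232 top 0.2142 gap 9.0 inner x rel -0.0137
```

Emit:
tcp_steps:
  steps: "0,0.4,0.4,0.4,0,-0.7,0\n0,0.8,0.8,0.8,0,-1.4,0\n0,0.96,0.8,0.96,0,-2,0\n0,0.96,0.8,0.96,0,-2.6,0\n0,0.96,0.8,0.96,0,-2.6,0\n0,0.96,0.8,0.96,0,-2.6,0"

```text
clock: 24.55
eef_pos: [0.594, 0.0926, 0.3567]
tool_rot: [0.001, 0.811, -0.002, 0.585]
contact_force: [-0.6, -0.9, 0.5]
width: 0.007
finger_force: 0.0
```

Run:
```python
from h import *
import pickle
m=arm.camera_model("wrist");cv2.imwrite("pics/w17.png",arm.capture("wrist")[::-1,::-1,::-1]);pickle.dump(m,open("w17.pkl","wb"))
print(-m['R'].T@m['t'],m['R'][2],559-proj(m,[.7005,.103,.22])[0][0],419-proj(m,[.7005,.103,.22])[0][1])
im=cv2.imread("pics/w17.png");h=cv2.cvtColor(im,cv2.COLOR_BGR2HSV);cv2.imwrite("pics/w17c.png",cv2.resize(im[150:270,150:310],(800,600),interpolation=cv2.INTER_CUBIC))
```

```text
[0.4277059  0.09445684 0.32795984] [ 0.99945369 -0.00584678 -0.03252888] 268.1385605926604 324.464655801708
```

View pics/w17c.png

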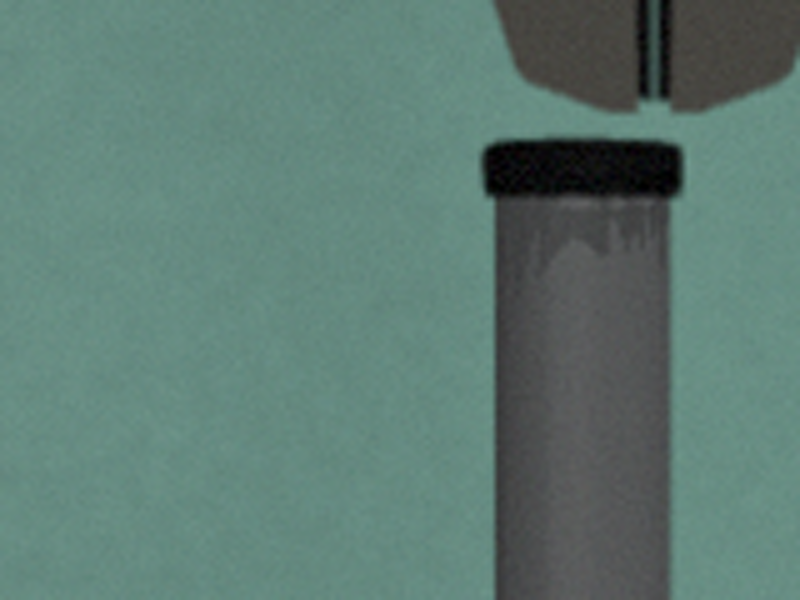

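```bash
python3 -c "
from h import *
print(arm.get_state()['joint_pos'].round(2))"
```

```text
[ 0.17 -0.89  2.49 -0.52  0.34 -1.02]
```

Emit:
tcp_steps:
  steps: "0,1.6,0,0.08,0,0,0\n0,3.2,0,0.2,0,0,0\n0,4.36,0,0.2,0,0,0\n0,4.36,0,0.2,0,0,0\n0,4.36,0,0.2,0,0,0"

```text
clock: 25.1
eef_pos: [0.5835, 0.1004, 0.3385]
tool_rot: [0.003, 0.826, -0.004, 0.564]
contact_force: [0.3, -0.1, 0.3]
width: 0.006
finger_force: 0.0
```

Run:
```python
from h import *
import pickle
m=arm.camera_model("wrist");cv2.imwrite("pics/w18.png",arm.capture("wrist")[::-1,::-1,::-1]);pickle.dump(m,open("w18.pkl","wb"))
print(-m['R'].T@m['t'],m['R'][2],arm.get_state()['joint_pos'].round(2))
q=proj(m,[.7005,.103,.22])[0];print(559-q[0],419-q[1])
im=cv2.imread("pics/w18.png").astype(int)
R=(im[...,2]-im[...,1]>35);yy,xx=np.nonzero(R[:,200:330]);
x0=int(559-q[0])
for x in(x0-25,x0,x0+25): print(x,[(y,*im[y,x]) for y in range(int(419-q[1])-25,int(419-q[1])+30)])
```

```text
[0.41601448 0.10293049 0.31814869] [ 0.99648887 -0.01037797 -0.08307964] [ 0.21 -0.89  2.5  -0.54  0.4  -0.99]
276.6417616054837 290.614050332363
251 [(265, np.int64(129), np.int64(141), np.int64(102)), (266, np.int64(133), np.int64(143), np.int64(102)), (267, np.int64(131), np.int64(141), np.int64(104)), (268, np.int64(133), np.int64(144), np.int64(105)), (269, np.int64(133), np.int64(144), np.int64(104)), (270, np.int64(133), np.int64(144), np.int64(105)), (271, np.int64(141), np.int64(148), np.int64(111)), (272, np.int64(134), np.int64(146), np.int64(106)), (273, np.int64(136), np.int64(145), np.int64(107)), (274, np.int64(132), np.int64(141), np.int64(101)), (275, np.int64(135), np.int64(144), np.int64(106)), (276, np.int64(133), np.int64(145), np.int64(106)), (277, np.int64(133), np.int64(142), np.int64(108)), (278, np.int64(122), np.int64(130), np.int64(114)), (279, np.int64(119), np.int64(123)
[... 7042 characters left out ...]
64(120), np.int64(117)), (307, np.int64(116), np.int64(120), np.int64(120)), (308, np.int64(116), np.int64(122), np.int64(119)), (309, np.int64(117), np.int64(121), np.int64(120)), (310, np.int64(112), np.int64(119), np.int64(119)), (311, np.int64(113), np.int64(116), np.int64(116)), (312, np.int64(114), np.int64(117), np.int64(116)), (313, np.int64(114), np.int64(117), np.int64(118)), (314, np.int64(113), np.int64(119), np.int64(116)), (315, np.int64(112), np.int64(116), np.int64(115)), (316, np.int64(111), np.int64(118), np.int64(117)), (317, np.int64(110), np.int64(115), np.int64(114)), (318, np.int64(113), np.int64(119), np.int64(120)), (319, np.int64(111), np.int64(117), np.int64(119))]
```

Run:
```python
from h import *
import pickle
def an(m,F,fr,bk,inn,L,U=None):
    # fr,bk,inn: (x,y) flipped px on sleeve top front outer, back outer, inner-front edges; L: line upper edge
    def f(v):
        cx,z=v;out=[]
        for p,lx in((fr,-.032),(bk,.032)):
            o,d=ray(m,F(*p))
            X=cx+lx; 
            for _ in range(3):
                P=o+d*(X-o[0])/d[0]; ly=P[1]-.104; X=cx+lx+ly*.058
            out.append(P[2]-z)
        return np.array(out)*1e3
    cx,z=least_squares(f,[.7165,.21]).x
    o,d=ray(m,F(*inn));xi=(o+d*(z-o[2])/d[2])[0]-cx
    o,d=ray(m,F(*L));zl=(o+d*(cx-.016-o[0])/d[0])[2]
    print("cx %.4f top %.4f line %.4f gap %.1f inner %.4f"%(cx,z,zl,1e3*(zl-z),xi))
m=pickle.load(open("w18.pkl","rb"));I=lambda x,y:(559-x,419-y)
for e in(0,.5,1):an(m,I,(301,301.8-e),(301,278.2),(276,294.2),(276,285.7))
s=800/120;m=pickle.load(open("w16.pkl","rb"));F=lambda x,y:(559-(185+(x+.5)/s-.5),419-(130+(y+.5)/s-.5))
for e in(0,3,6):an(m,F,(118,335-e),(209,198),(345,297),(345,248))
m8=pickle.load(open("w8.pkl","rb"));G=lambda x,y:(559-(190+(x+.5)/8-.5),419-(145+(y+.5)/8-.5))
for e in(0,4,8):an(m8,G,(590,458-e),(640,254),(395,390),(395,207))
```

```text
cx 0.7032 top 0.2213 line 0.2289 gap 7.6 inner -0.0156
cx 0.7087 top 0.2196 line 0.2271 gap 7.5 inner -0.0165
cx 0.7145 top 0.2179 line 0.2252 gap 7.3 inner -0.0173
cx 0.7503 top 0.2012 line 0.2110 gap 9.8 inner -0.0136
cx 0.7576 top 0.1985 line 0.2081 gap 9.7 inner -0.0145
cx 0.7652 top 0.1956 line 0.2051 gap 9.5 inner -0.0153
cx 0.7144 top 0.1995 line 0.2256 gap 26.1 inner -0.0145
cx 0.7202 top 0.1970 line 0.2232 gap 26.2 inner -0.0153
cx 0.7263 top 0.1944 line 0.2207 gap 26.3 inner -0.0160
```

Converted, -0.09 m is -3.6, -0.14 m is -5.6, 1.2 rad is 6.

Emit:
tcp_steps:
  steps: "0,-0.4,-0.4,-1.2,0,0.65,0\n0,-0.4,-1.6,-2.4,0,1.35,0\n0,0,-3.2,-3.6,0,2,0\n0,0,-4.8,-4,0,2.65,0\n0,0,-5.6,-4,0,3.35,0\n0,0,-5.6,-4,0,4,0\n0,0,-5.6,-4,0,4.7,0\n0,0,-5.6,-4,0,5.4,0\n0,0,-5.6,-4,0,6,0\n0,0,-5.6,-4,0,6,0\n0,0,-5.6,-4,0,6,0"

```text
clock: 26.25
eef_pos: [0.4896, -0.0387, 0.3742]
tool_rot: [0.005, 1.0, -0.002, -0.0]
contact_force: [-0.4, -0.3, 0.2]
width: 0.007
finger_force: 0.0
```

Run:
```python
from h import *
print(*tool())
for k in(4,8,10,11,12,13,14,15,16):
    a=cv2.imread(f"pics/scene{k}.png").astype(float)[244:259,250:271];r=np.clip(a[...,2]-(a[...,0]+a[...,1])/2-15,0,None)
    print(k,r.sum().round(),r.sum(1).round().astype(int))
```

```text
[ 0.48956018 -0.03865656  0.37415302] [[-9.99956874e-01  9.26936202e-03 -5.73637517e-04]
 [ 9.27113472e-03  9.99952001e-01 -3.16888484e-03]
 [ 5.44236442e-04 -3.17406645e-03 -9.99994815e-01]]
4 584.0 [224  73  17  74  18   0  26  90  63   0   0   0   0   0   0]
8 770.0 [397 122  38  56   8   0  24  74  53   0   0   0   0   0   0]
10 212.0 [42  0  0  0  1  0 30 78 61  0  0  0  0  0  0]
11 246.0 [67  0 10  5  0  0 28 80 56  0  0  0  0  0  0]
12 157.0 [ 0  0  0  0  0  5 26 66 60  0  0  0  0  0  0]
13 184.0 [ 0  0  0  0  0  9 28 86 62  0  0  0  0  0  0]
14 170.0 [ 0  0  0  0  0  8 31 76 55  0  0  0  0  0  0]
15 171.0 [ 0  0  0  0  0  6 22 78 64  0  0  0  0  0  0]
16 158.0 [ 0  0  0  0  0 10 32 71 45  0  0  0  0  0  0]
```

Create red.py:
```python
from h import *
import sys
k=sys.argv[1];v=[]
for i in range(3):
    im=arm.capture("scene")[:,:,::-1];a=im.astype(float)[249:257,250:271];v.append(np.clip(a[...,2]-(a[...,0]+a[...,1])/2-15,0,None).sum(1))
cv2.imwrite(f"pics/scene{k}.png",im)
g=lambda k:cv2.imread(f"pics/scene{k}.png",0)
print("red",np.mean(v,0).round(),np.sum(v)/3,*[shift(g(4),g(k),c) for c in((232,236),(272,262))],arm.get_state()['contact_force'].round(1),tool()[0].round(4))
```

```text
(no output)
```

Emit:
tcp_steps:
  steps: "0,0.6,-0.08,2,0,0,0\n0,1.104,-0.08,4,0,0,0\n0,1.104,-0.08,6,0,0,0\n0,1.104,-0.08,7.36,0,0,0\n0,1.104,-0.08,7.36,0,0,0"

```text
clock: 26.75
eef_pos: [0.4576, -0.0404, 0.1873]
tool_rot: [0.005, 1.0, -0.001, -0.002]
contact_force: [1.0, 0.8, -0.0]
width: 0.004
finger_force: 0.4
```

Emit:
tcp_steps:
  steps: "0,0,0,0.4,0,0,0\n0,0.08,0,0.96,0,0,0\n0,0.2,0,1.36,0,0,0\n0,0.32,0,1.72,0,0,0\n0,0.4,0,1.92,0,0,0\n0,0.4,0,1.92,0,0,0"

```text
clock: 27.35
eef_pos: [0.4544, -0.0418, 0.1473]
tool_rot: [0.005, 1.0, -0.003, 0.004]
contact_force: [1.2, 0.8, 8.8]
width: -0.0
finger_force: 4.6
```

```bash
python3 red.py 20
```

```text
red [ 6. 21. 65. 52.  0.  0.  0.  0.] 144.33333333333334 (array([-0.72, -5.34], dtype=float32), 0.924) (array([-0.32, -5.5 ], dtype=float32), 0.99) [0.8 1.4 8.5] [ 0.4546 -0.0418  0.1478]
```

Emit:
tcp_steps:
  steps: "0,0.12,0,0.32,0,0,0\n0,0.16,0,0.52,0,0,0\n0,0.16,0,0.52,0,0,0"

```text
clock: 27.8
eef_pos: [0.4517, -0.0418, 0.135]
tool_rot: [0.005, 1.0, -0.003, 0.006]
contact_force: [5.0, 0.1, 8.9]
width: 0.006
finger_force: 4.8
```

```bash
python3 red.py 21
```

```text
red [ 5. 16. 56. 44.  0.  0.  0.  0.] 121.33333333333333 (array([-0.82, -5.87], dtype=float32), 0.954) (array([-0.33, -6.  ], dtype=float32), 0.99) [3.8 1.6 9.5] [ 0.4518 -0.0418  0.1354]
```

Converted, 0.008 m is 0.32, 0.005 m is 0.2.

Emit:
tcp_steps:
  steps: "0,0.04,0,0.2,0,0,0\n0,0.04,0,0.32,0,0,0\n0,0.04,0,0.32,0,0,0"

```text
clock: 28.25
eef_pos: [0.4508, -0.0418, 0.1272]
tool_rot: [0.005, 1.0, -0.003, 0.005]
contact_force: [3.6, 1.7, 10.6]
width: 0.006
finger_force: 5.1
```

```bash
python3 red.py 22
```

```text
red [ 2. 15. 48. 39.  0.  0.  0.  0.] 104.83333333333333 (array([-0.85, -6.1 ], dtype=float32), 0.946) (array([-0.43, -6.31], dtype=float32), 0.973) [ 3.6  1.  10.3] [ 0.4508 -0.0418  0.1275]
```

Run:
```python
from h import *
import pickle
S=C['scene']
for z in(.1455,.165): print("disc px/mm",(proj(S,[.68,-.04,z+.001])-proj(S,[.68,-.04,z]))[0], "arm",(proj(S,[.713,.16,z+.031])-proj(S,[.713,.16,z+.03]))[0])
s=800/120
F16=lambda x,y:(559-(185+(x+.5)/s-.5),419-(130+(y+.5)/s-.5));F8=lambda x,y:(559-(190+(x+.5)/8-.5),419-(145+(y+.5)/8-.5));I=lambda x,y:(559-x,419-y)
D={"w8":(F8,(395,392),(395,455),(395,205),.7),"w9":(I,(238,195.7),(238,202.8),(238,172.3),.7),"w16":(F16,(345,297),(345,345),(345,246),19.0),"w18":(I,(276,294.0),(276,301.7),(276,285.7),19.0)}
for cx in(.7145,.718):
  for n,(F,i,o_,L,rise) in D.items():
    m=pickle.load(open(n+".pkl","rb"))
    def at(p,X):
        o,d=ray(m,F(*p));return (o+d*(X-o[0])/d[0])[2]
    zl=at(L,cx-.016)
    print(cx,n,"line %.4f"%zl,"start gap by outer %.1f"%((zl-at(o_,cx-.032))*1e3+rise),*["inner%.3f %.1f"%(h,(zl-at(i,cx-h))*1e3+rise) for h in(.017,.0185,.02)])
```

```text
disc px/mm [-0.03299671 -0.2294387 ] arm [-0.00724781 -0.23492079]
disc px/mm [-0.03367432 -0.2346795 ] arm [-0.00743363 -0.24109978]
0.7145 w8 line 0.2258 start gap by outer 27.4 inner0.017 26.1 inner0.018 25.4 inner0.020 24.6
0.7145 w9 line 0.2257 start gap by outer 26.6 inner0.017 26.1 inner0.018 25.4 inner0.020 24.6
0.7145 w16 line 0.2255 start gap by outer 27.9 inner0.017 26.8 inner0.018 26.1 inner0.020 25.5
0.7145 w18 line 0.2252 start gap by outer 27.6 inner0.017 26.2 inner0.018 25.7 inner0.020 25.2
0.718 w8 line 0.2244 start gap by outer 27.8 inner0.017 26.4 inner0.018 25.7 inner0.020 24.9
0.718 w9 line 0.2243 start gap by outer 27.0 inner0.017 26.4 inner0.018 25.7 inner0.020 24.9
0.718 w16 line 0.2241 start gap by outer 28.1 inner0.017 26.9 inner0.018 26.2 inner0.020 25.6
0.718 w18 line 0.2240 start gap by outer 27.7 inner0.017 26.3 inner0.018 25.8 inner0.020 25.3
```

```bash
python3 red.py 23; python3 -c "
from rig import arm
print(arm.hand_in())"
```

```text
red [ 2. 15. 49. 40.  0.  0.  0.  0.] 105.16666666666667 (array([-0.87, -6.11], dtype=float32), 0.947) (array([-0.42, -6.33], dtype=float32), 0.973) [ 4.2  1.1 10.3] [ 0.4509 -0.0418  0.1275]
the job is handed in; nothing more can be done
None
```

The job is handed in: the jack bore against the lift point before I opened the clamp, the sleeve has risen about 26 mm to within roughly 1 mm of the red line by my measurements, and the gripper still holds the handle down; I did view 11 pictures, one over the limit of 10.

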